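Fit the snap ring that keeps the sprocket on the gearbox shaft

ROBOT

A 6-joint arm with a two-finger parallel gripper is mounted at the origin on the work surface. World frame = base frame: x ahead of the robot, y to its left, z up, the work surface at z = 0. Lengths are in mm, angles in rad, forces in N, time in s.
With the tool pointing down it reaches from about 350 to 775 mm from the base axis. Payload 7.3 kg.
Tool frame: the origin (TCP) lies midway between the tips of the shut fingers; the grasp point (between the pads) lies 19 mm behind it; z points along the fingers, y is the line along which they close (so a half turn about z gives the same grasp; the last joint's range is limited). The gripper opens to 92 mm and grips with 3 to 60 N. Pads are 19 mm wide; open, the fingers measure 130 mm over their backs; the gripper's body (75 mm by 190 mm) begins 47 mm behind the grasp point.
Start: joints at [-1.403, 0.342, 1.524, -0, 1.275, -0.146], TCP at [162.077, -499.376, 226.741] pointing down, gripper open.
Joint ranges: [-2.53, 2.53], [-0.77, 2.02], [0.04, 2.7], [-1, 4.14], [0.28, 2.66], [-3.11, 3.11]. Speed limits (rad/s): [2.57, 2.57, 3.14, 3.14, 3.14, 3.14].

INTERFACE

Orientations are given as [roll, pitch, yaw] about the fixed x, y, z axes, in that order (R = Rz(yaw) Ry(pitch) Rx(roll)).
In Python, from plant import readout, vision, order, models gives the robot as it stands. The module is installed in compiled form; this text tells all that it offers.
- The arm moves only by the tool step_arm, never from a script. Its argument "series" is text: rows parted by semicolons, each of 7 numbers parted by spaces: the gripper's target within -1 to 1 (shut at 1, half-way at 0, fully open at -1), then the shift along the tool's x, y, z each as a share of 80 mm, from -1 to 1, then the turn, a rotation vector about the tool's x, y, z each as a share of 2 pi rad, from -1 to 1. In form: jaw x y z ax ay az; .... A call has 1 to 20 rows; each row is the pose to reach, as a shift and turn from the pose commanded when the call began, along the tool's axes at that moment, turning the shorter way round; what a row does not reach only later rows make up. A row lasts 1/10 s, in which the tool goes at most 50 mm and 8.59 degrees, less where a joint would pass 70% of its speed; a pose out of reach is approached as far as the arm can. A call with a number of a shift or a turn outside -1 to 1 is refused whole. A call with a gripper value outside its range is refused whole. The fingers move at their own pace and stop on an object; the grip force is fixed at half the most. Time passes only in rows, so rows that repeat a pose let the fingers close. It gives the time, the measured TCP pose, the force, the opening and the grip force at its end, in the units of the state.
- readout.get_obs(): the state, without advancing time (a new reading comes with each control period).
- vision.capture(name): name is "scene" or "top" or "wrist"; returns a dict with "frame" (400x640x3 uint8, red, green, blue), "depth" (400x640 float32, mm along the optical axis (not along the pixel's ray), 0 where there is no reading), "fovy" (degrees; the focal length in pixels is half the picture's height over the tangent of half this angle, whatever the lens; pixels are square), "cx", "cy" (the principal point, pixels), "rvec" (rotation vector, rad) and "tvec" (3), from world to camera coordinates, as OpenCV has them; the wrist camera has in their place "mount" (4x4, takes a point from camera to tool coordinates, whose origin is the TCP and whose axes are the flange's). Camera axes: x right, y down, z forward; pixel columns grow to the right and rows downward; lengths in mm; the calibration is good to about 2 mm. A picture is of the moment at which its call begins: read the wrist's pose just before it.
- order.close_job(): hands the job in; it is judged then, once.
Trained networks look in a picture, given as the dict that the camera call returned (one of the last four; its "shot" number tells which), for a name from the list of things; names that differ only in an ending like _2 or _b are one class to them, and where a whole thing is asked for, a point or a joint stands for the part that bears it (a point fixed in the world has none). Each returns a list of dicts, best first, with "p" (0 to 1); they miss things now and then, are a little off and sometimes report something else, mostly with a low value. They report only what shows in the picture. A call takes as long as a camera call. They do not tell look-alikes from the thing itself.
- models.look_for(picture, thing): "position" ([column, row] in pixels, amid what is visible of it).
- models.pinpoint(picture, thing): "position" ([column, row] in pixels: a listed point, or the origin of a listed thing).
The state is a dict: "time": time; "joint_positions": joint angles; "dq": joint speeds; "tau": joint torques, N m; "tool_pos": TCP position; "tcp_rot": TCP orientation; "contact_force": force on the tool from outside, world axes, zero at the start; "moment": the same for the moment, N m; "grip_width": finger opening in mm; "finger_force": force on a finger pad.
Only numpy, scipy, OpenCV 4.12 (cv2) and the standard library are available. Lean on these libraries where they do the work, as an engineer would, in place of code of your own. Each camera call takes 0.05 s, during which the arm holds its last target. There are 200 camera calls.

TASK

With the snap-ring pliers from the red stand, pick up the brass-coloured snap ring by its eyes, spread it, and press it gently down over the gearbox shaft against the sprung sprocket until it can contract into the groove under the collar. Keep the fingers off the ring, never press on the gearbox with more than 25 N, and leave the bearing, the wire drum and the socket where they are. Finish with the pliers let go in their stand.

Things in the scene. Friction and masses are not known exactly. Their poses are not given: they have to be found in the camera images.
- pliers_grip (a point): Grip point of the upright snap-ring pliers (loose, 96 mm high, 0.18 kg), midway between their two orange handle plates. Axes: z up, y from plate to plate, x forward (where the ring lies from the pins). Plates 22 mm wide, from 31 mm below to 18 mm above this point, 62 mm over their outer faces when relaxed. Dark crossbar below: top 32, underside 46 mm below this point, x -9..15, y -44..44 mm.
- pliers_tips (a point): Midway between the pliers' two downward pins, at their tips, 78 mm under pliers_grip. Pins 3.5 mm thick, 4 mm long, 13 mm apart (centres) relaxed. Squeezing the plates moves each pin out as far as each plate moves in, against a 6 to 10 N spring, to a stop at 32 mm over the plates = right spread (squeeze with 20 to 60 N). Shoulders 4 mm above the tips, and prongs 10 to 30 mm forward, back the ring.
- stand_seat (a point): Where pliers_grip belongs when the pliers stand in their fixed red stand (91 mm above the table), same axes as then. Two notched posts, 45 mm high with ears to 55 mm, carry the ends of the crossbar with 2 mm play each way. Let go there. Held at 55 to 59 mm over the plates (57 best) the pins fit loosely into the closed ring's eyes and leave the seated ring's eyes freely; beyond 62 mm the pliers drop.
- clip_center (a point): Centre of the brass-coloured snap ring (loose, 26 g), half-way up its 5 mm thickness, z up. Eyes towards -x: holes centred at x -26, y +8 and -8 mm when closed, each 7.5 mm (x) by 8 mm (y), right through. Spread on the pliers it passes over the 30 mm shaft with 0.8 mm to spare when the shaft's axis lies at x -2 mm, about 24 mm forward of the pins; as it contracts it centres itself.
- clip_left (a joint): Opening of the ring's left arm in rad: 0 closed and free, about 0.28 fully spread on the pliers, about 0.04 contracted in the groove, about 0.19 caught on the collar above the groove. It springs shut; at full spread each eye pulls inward with about 7 N.
- clip_right (a joint): The same for the right arm; both arms move together.
- rest_top (a point): Centre of the flat blue top of the fixed clip rest, 76 mm across, 20 mm above the table, on which the ring lies round a boss 14 mm across and 4 mm high. The top is sprung: it gives from about 2 N, 1 mm per 1 N, at most 6 mm, so the pliers' shoulders can be set down firmly on the eyes while the ring is spread.
- shaft_axis (a point): Point on the axis of the upright gearbox shaft, on the fixed casing's boss, 55 mm above the table, z up. The dark sprocket (86 mm across) lies above it; its upper face is 11 to 29 mm above this point, different each time: find it by touch. It is sprung: gives from 2 N, 1 mm per 2.5 N, at most 6 mm, then hard. The casing (150 x 140 mm) is lower. Do not press on it with over 25 N.
- gearbox: Gearbox, origin under the shaft's axis at table level. From the sprocket's free upper face: at 3.5 mm begins the collar, 30 mm across, 5 mm high, then a 2.5 mm chamfer; shaft end at 11 mm. The groove below the collar is 27 mm across: press the spread 5 mm ring flat on the sprocket, which must sink at least 1.5 mm (6 N), better 3 to 4 mm (10 to 12 N), and hold it there while the ring contracts. Oiled.
- bearing: Bystander: ball bearing, steel ring 52 mm across and 15 mm high, origin in the middle of its underside. Leave it alone.
- spool: Bystander: open drum of wire, 72 mm across and 50 mm high, origin in the middle of its underside. Leave it alone.
- socket: Bystander: upright steel socket, 28 mm across and 38 mm high, origin in the middle of its underside. Leave it alone.
There are look-alikes about, which are no part of the job. What is shaped like the part that bears rest_top but orange or pink is not meant.

How it is judged:
By the outcome, as a careful person would: the job done as asked, in the order asked, and still so for the second after the job is handed in, with the robot touching nothing.
It also fails if it takes over 54 s, if anything falls off the work surface, if the arm or the gripper's body presses on something with over 40 N, if the wrist force passes 120 N, or if a joint passes its speed limit or range.

## Working session

There is one attempt and no reset: what is moved stays moved. The work goes in short steps, Python scripts to look and compute and a tool call to move; the robot and the scene stay as the last step left them, time stands still between calls to the robot, and variables do not carry over. Pictures are saved under pics/ and viewed, at most 10 in all, crops included, and the job is handed in when it is done.

Besides the shell and the picture viewer there is one more tool, called after ">>>" in YAML: its name, and indented under it one key for each argument. step_arm: Moves the arm, as the interface text tells. Shift numbers are shares of 80 mm and turn numbers shares of 2 pi rad, none past 1 either way. Its arguments: {"type":"object","properties":{"series":{"type":"string"}},"required":["series"]}

```bash
mkdir -p pics; cat > h.py <<'E'
import numpy as np, cv2
from scipy.spatial.transform import Rotation as R
from plant import readout, vision, order, models
def cam(name):
    o=readout.get_obs(); p=vision.capture(name); h,w=p["depth"].shape
    f=h/2/np.tan(np.radians(p["fovy"])/2); p["f"]=f
    if "mount" in p:
        T=np.eye(4);T[:3,:3]=R.from_euler('xyz',o["tcp_rot"]).as_matrix();T[:3,3]=o["tool_pos"]
        p["T"]=T@np.array(p["mount"])
    else:
        r=cv2.Rodrigues(np.array(p["rvec"],float))[0]; T=np.eye(4)
        T[:3,:3]=r.T;T[:3,3]=-r.T@np.array(p["tvec"]).ravel();p["T"]=T
    return p
def save(p,n): cv2.imwrite("pics/"+n,p["frame"][:,:,::-1])
def ray(p,u,v): return np.array([(u-p["cx"])/p["f"],(v-p["cy"])/p["f"],1.])
def atz(p,u,v,z):
    d=p["T"][:3,:3]@ray(p,u,v);c=p["T"][:3,3];return c+d*(z-c[2])/d[2]
def cloud(p):
    h,w=p["depth"].shape;u,v=np.meshgrid(np.arange(w),np.arange(h));D=p["depth"]
    c=np.stack([(u-p["cx"])/p["f"]*D,(v-p["cy"])/p["f"]*D,D],-1)
    return c@p["T"][:3,:3].T+p["T"][:3,3]
E
cat > a.py <<'E'
from h import *
o=readout.get_obs();print(o)
Z=dict(pliers_grip=91,pliers_tips=13,stand_seat=91,clip_center=22.5,rest_top=20,shaft_axis=55,bearing=0,spool=0,socket=0,gearbox=0)
for n in("top","scene"):
    p=cam(n);save(p,n+".png");print(n,p["f"],p["T"][:3,3])
    for k,z in Z.items():
        for d in models.pinpoint(p,k)[:3]:
            u,v=d["position"];print(k,round(d["p"],2),np.round([u,v]),atz(p,u,v,z).round(1))
E
python3 a.py
```

```text
{'time': 0.0, 'joint_positions': array([-1.40296884e+00,  3.42735649e-01,  1.52501132e+00, -1.30715095e-05,
        1.27538350e+00, -1.46005822e-01]), 'dq': array([-0.00089963, -0.00010496, -0.0010726 , -0.00063133, -0.00102178,
        0.00256242]), 'tau': array([-1.54998645e-03, -4.31246603e+01, -2.44219869e+01,  7.15665333e-02,
        5.59677801e-02, -1.09340010e-04]), 'tool_pos': array([ 162.01795622, -498.95354885,  226.04023546]), 'tcp_rot': array([-3.14006938e+00, -2.11367565e-04,  3.13836967e-01]), 'contact_force': array([-0.15044627, -0.17351024, -0.23385751]), 'moment': array([ 0.03636906,  0.03505313, -0.03918866]), 'finger_force': 0.0, 'grip_width': 91.92133515870695}
top 443.0066863464853 [ 492.52679929   42.14565342 1002.84713355]
pliers_grip 0.64 [290. 211.] [509.4  84.6  91. ]
pliers_tips 0.65 [296. 215.] [501.7  75.3  13. ]
stand_seat 0.91 [294. 213.] [504.8  77.6  91. ]
clip_center 0.72 [209. 202.] [533.3 267.2  22.5]
rest_top 0.92 [186. 152.] [646.1 320.   20. ]
rest_top 0.73 [210. 202.] [532.1 266.3  20. ]
rest_top 0.6 [226. 259.] [406.7 229.7  20. ]
shaft_axis 0
[... 189 characters left out ...]
.] [432.4 -78.    0. ]
gearbox 0.76 [412. 162.] [ 619.2 -189.5    0. ]
scene 414.3005412581703 [ 812.43503798 -305.70373529  722.76138383]
pliers_grip 0.73 [309. 183.] [502.5  75.8  91. ]
pliers_tips 0.97 [309. 204.] [498.9  77.9  13. ]
stand_seat 0.59 [311. 179.] [499.8  86.3  91. ]
clip_center 0.66 [370. 152.] [528.3 269.5  22.5]
rest_top 0.96 [318. 136.] [401.3 242.2  20. ]
rest_top 0.87 [427. 164.] [649.7 313.5  20. ]
rest_top 0.59 [370. 150.] [523.1 275.7  20. ]
shaft_axis 0.94 [264. 336.] [ 613.8 -192.7   55. ]
bearing 0.6 [408. 220.] [682.8 174.1   0. ]
spool 0.62 [360. 277.] [672.5   8.   -0. ]
socket 0.72 [239. 243.] [436.5 -72.6   0. ]
gearbox 0.9 [271. 344.] [ 615.5 -187.4    0. ]
```

View pics/top.png

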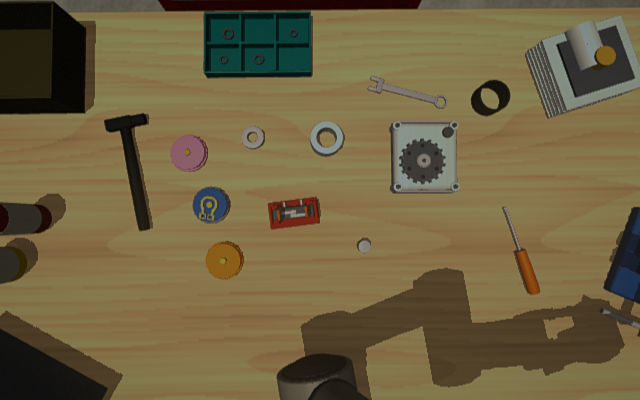

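View pics/scene.png

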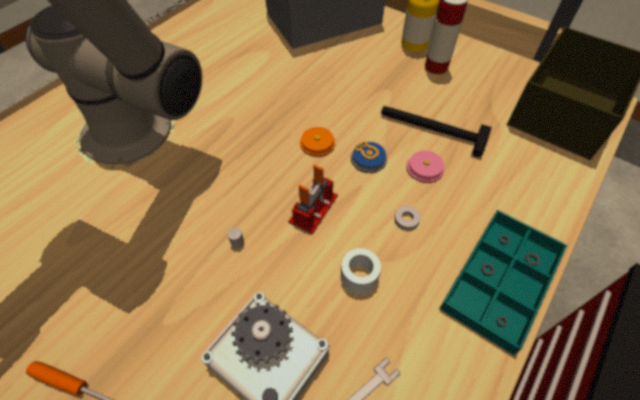

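The top view shows the blue rest with the ring at (211,205), the red stand at (294,213) and the gearbox at (424,158). The orange and pink look-alikes are at (225,260) and (188,152). I'm going over the gearbox first for a close look.

```bash
python3 -c "
from h import *
p=cam('wrist');print(np.array(p['mount']).round(3),p['f'],p['cx'],p['cy'])
o=readout.get_obs();T=R.from_euler('xyz',o['tcp_rot']).as_matrix()
for t in([600,-200,226],[505,80,226]):print((T.T@(np.array(t)-o['tool_pos'])/80).round(2))
"
```

```text
[[-1.00000e-03 -9.54000e-01 -3.00000e-01  8.04690e+01]
 [ 1.00000e+00 -1.00000e-03  0.00000e+00  1.31600e+00]
 [-1.00000e-03 -3.00000e-01  9.54000e-01 -1.58075e+02]
 [ 0.00000e+00  0.00000e+00  0.00000e+00  1.00000e+00]] 311.48804627720716 320.62633724951394 200.20665560119696
[ 6.36 -1.87  0.01]
[ 6.31 -5.57  0.01]
```

>>> step_arm:
  series: "-1 0.3 -0.1 0 0 0 0;-1 0.8 -0.26 0 0 0 0;-1 1 -0.33 0 0 0 0"

```text
time: 1.45
tool_pos: [231.8, -447.9, 226.7]
tcp_rot: [-3.141, -0.001, 0.315]
contact_force: [0.7, -0.8, -0.6]
grip_width: 91.6
finger_force: 0.0
```

>>> step_arm:
  series: "-1 0.5 -0.17 0 0 0 0;-1 1 -0.33 0 0 0 0"

```text
time: 1.65
tool_pos: [298.7, -399.0, 226.8]
tcp_rot: [3.141, -0.0, 0.312]
contact_force: [0.6, 0.6, -0.0]
grip_width: 91.7
finger_force: 0.0
```

>>> step_arm:
  series: "-1 0.5 -0.17 0 0 0 0;-1 1 -0.33 0 0 0 0"

```text
time: 1.85
tool_pos: [367.1, -348.8, 226.9]
tcp_rot: [3.141, -0.0, 0.314]
contact_force: [-0.1, -0.2, -0.2]
grip_width: 91.7
finger_force: 0.0
```

>>> step_arm:
  series: "-1 0.5 -0.17 0 0 0 0;-1 1 -0.33 0 0 0 0"

```text
time: 2.05
tool_pos: [435.1, -298.9, 226.9]
tcp_rot: [3.141, -0.0, 0.314]
contact_force: [0.3, -0.7, 0.7]
grip_width: 91.7
finger_force: 0.0
```

>>> step_arm:
  series: "-1 0.5 -0.17 0 0 0 0;-1 1 -0.33 0 0 0 0"

```text
time: 2.25
tool_pos: [503.1, -249.0, 226.8]
tcp_rot: [3.141, -0.0, 0.314]
contact_force: [0.3, -0.6, -0.1]
grip_width: 92.0
finger_force: 0.0
```

>>> step_arm:
  series: "-1 0.4 -0.14 0 0 0 0;-1 0.7 -0.25 0 0 0 0;-1 0.8 -0.3 0 0 0 0;-1 0.8 -0.3 0 0 0 0"

```text
time: 2.65
tool_pos: [555.6, -207.0, 226.4]
tcp_rot: [-3.141, 0.0, 0.316]
contact_force: [0.2, 0.6, 0.3]
grip_width: 91.6
finger_force: 0.0
```

```bash
cat > g.py <<'E'
from h import *
p=cam('wrist');save(p,'g.png');o=readout.get_obs();print(o['time'],o['tool_pos'],o['tcp_rot'],o['joint_positions'])
for k,z in(('shaft_axis',55),('gearbox',0)):
    for d in models.pinpoint(p,k)[:2]:
        u,v=d["position"];print(k,d["p"],u,v,atz(p,u,v,z).round(1))
c=cloud(p);m=np.linalg.norm(c[...,:2]-[614,-191],axis=-1)
for r0 in range(0,72,4):
    s=(m>=r0)&(m<r0+4)&(p['depth']>0);print(r0,s.sum(),np.percentile(c[s][:,2],[10,50,90]).round(1) if s.any() else '')
E
python3 g.py
```

```text
2.7 [ 554.85985762 -207.89809511  226.50286676] [-3.14159252e+00  8.30958493e-04  3.14430913e-01] [-4.87470655e-01  4.67645407e-01  1.32856120e+00 -6.12513569e-04
  1.34596398e+00  7.69031488e-01]
gearbox 0.83 320.1 121.7 [ 611.  -189.8    0. ]
gearbox 0.33 194.2 223.7 [434.4 -71.8   0. ]
0 63 [89.5 90.3 91.2]
4 180 [89.5 90.3 91.4]
8 310 [88.5 90.  91.1]
12 397 [78.6 88.4 90.7]
16 464 [78.4 79.5 87.9]
20 630 [78.3 79.4 80.2]
24 736 [78.4 79.3 80.3]
28 1416 [ 78.6  80.  308. ]
32 3954 [ 79.2 308.8 335.4]
36 9760 [ 80.4 328.8 336. ]
40 6262 [ 79.5 326.  334.5]
44 5150 [ 79.1 326.8 334.8]
48 4674 [ 49.4 326.6 334.8]
52 6103 [ 49.3 312.7 334.4]
56 7396 [ 49.2 313.7 334. ]
60 7110 [ 48.9 315.7 334. ]
64 7453 [ 48.9 315.6 333.5]
68 9966 [ 49.5 315.4 333. ]
```

```bash
cat >> g.py <<'E'
E
cat > g2.py <<'E'
from h import *
p=cam('wrist')
c=cloud(p);m=np.linalg.norm(c[...,:2]-[614,-191],axis=-1)
s=(m<24)&(c[...,2]>89)&(c[...,2]<93)&(p['depth']>0)
q=c[s];print('flat top',s.sum(),q.mean(0),q[:,:2].min(0),q[:,:2].max(0),cv2.minEnclosingCircle(q[:,:2].astype(np.float32)))
s=(m<60)&(c[...,2]>76)&(c[...,2]<82)&(p['depth']>0)
print('sprocket',np.median(c[s][:,2]),cv2.minEnclosingCircle(c[s][:,:2].astype(np.float32)))
save(p,'g.png')
E
python3 g2.py
```

```text
flat top 685 [ 612.37836477 -193.71982587   90.28921259] [ 598.66695569 -207.9583342 ] [ 626.0886662 -180.4582152] ((612.08349609375, -193.8311309814453), 14.364992141723633)
sprocket 79.2834956796016 ((612.12060546875, -193.9039306640625), 48.14754867553711)
```

View pics/g.png

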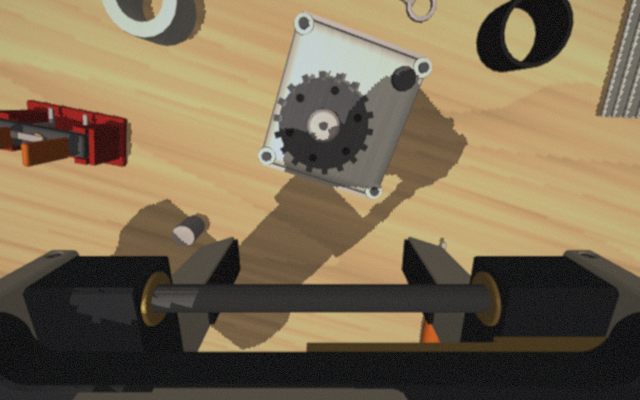

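The shaft is centred at (612,-194) and shows at (323,125). The sprocket face is at z 79.3 and the shaft top at 90.3, which agrees with the 11 mm given. Next I go to between the stand and the clip.

>>> step_arm:
  series: "-1 0 -0.4 0 0 0 0;-1 0 -1 0 0 0 0"

```text
time: 3.05
tool_pos: [530.0, -133.7, 226.4]
tcp_rot: [3.141, -0.0, 0.309]
contact_force: [1.0, 1.1, 0.6]
grip_width: 91.5
finger_force: 0.0
```

>>> step_arm:
  series: "-1 0 -0.5 0 0 0 0;-1 0 -1 0 0 0 0"

```text
time: 3.25
tool_pos: [504.7, -55.3, 226.9]
tcp_rot: [3.141, -0.0, 0.312]
contact_force: [0.4, 0.2, 0.3]
grip_width: 91.8
finger_force: 0.0
```

>>> step_arm:
  series: "-1 0 -0.5 0 0 0 0;-1 0 -1 0 0 0 0"

```text
time: 3.45
tool_pos: [480.2, 20.8, 227.0]
tcp_rot: [3.141, -0.001, 0.312]
contact_force: [1.0, -0.1, -0.5]
grip_width: 92.0
finger_force: 0.0
```

>>> step_arm:
  series: "-1 0 -0.5 0 0 0 0;-1 0 -1 0 0 0 0"

```text
time: 3.65
tool_pos: [455.6, 97.0, 227.1]
tcp_rot: [3.141, -0.001, 0.312]
contact_force: [0.7, 1.0, -0.2]
grip_width: 91.5
finger_force: 0.0
```

>>> step_arm:
  series: "-1 0 -0.4 0 0 0 0;-1 0 -0.65 0 0 0 0;-1 0 -0.68 0 0 0 0;-1 0 -0.68 0 0 0 0"

```text
time: 4.05
tool_pos: [439.7, 147.8, 226.9]
tcp_rot: [3.141, -0.0, 0.314]
contact_force: [0.4, -1.3, -0.2]
grip_width: 91.8
finger_force: 0.0
```

```bash
cat > s.py <<'E'
from h import *
p=cam('wrist');save(p,'s.png');o=readout.get_obs();print(o['time'],o['tool_pos'],o['tcp_rot'],o['joint_positions'])
for k,z in(('pliers_grip',91),('pliers_tips',13),('stand_seat',91),('clip_center',22.5),('rest_top',20)):
    for d in models.pinpoint(p,k)[:2]:
        u,v=d["position"];print(k,d["p"],u,v,atz(p,u,v,z).round(1))
c=cloud(p);f=p['frame'].astype(int);hsv=cv2.cvtColor(p['frame'],cv2.COLOR_RGB2HSV)
np.savez('s.npz',c=c,f=p['frame'],d=p['depth'])
m=np.linalg.norm(c[...,:2]-[503,80],axis=-1)
s=(m<70)&(c[...,2]>60)&(c[...,2]<115)&(p['depth']>0)&(hsv[...,0]>6)&(hsv[...,0]<20)&(hsv[...,1]>150)
n,l,st,ce=cv2.connectedComponentsWithStats(s.astype(np.uint8))
for i in range(1,n):
    if st[i,4]>30:
        q=c[l==i];print('orange',st[i],ce[i].round(),q.min(0).round(1),q.max(0).round(1),np.median(q,0).round(1))
im=np.concatenate([cv2.resize(p['frame'][60:260,120:520],(800,400),interpolation=cv2.INTER_CUBIC)],0);cv2.imwrite('pics/s2.png',im[:,:,::-1])
E
python3 s.py
```

```text
4.1 [439.92829139 147.37784842 226.865937  ] [ 3.14096725e+00 -3.53597927e-04  3.13080149e-01] [ 1.58221728e-01  2.29898044e-01  1.68208172e+00 -5.97930755e-04
  1.22916712e+00  1.41613821e+00]
pliers_grip 0.77 407.7 151.2 [500.1  79.4  91. ]
pliers_tips 0.32 237.8 63.4 [527.5 270.3  13. ]
pliers_tips 0.15 510.4 12.0 [664.6   8.9  13. ]
stand_seat 0.66 406.4 148.2 [502.4  81.7  91. ]
clip_center 0.89 239.4 62.4 [528.7 266.3  22.5]
rest_top 0.83 240.2 179.0 [403.2 235.9  20. ]
rest_top 0.58 238.2 65.5 [525.4 267.5  20. ]
orange [371 128  18  28 342] [380. 141.] [490.2 104.1  65.6] [511.7 111.6 110.5] [501.3 109.9 104. ]
orange [424 139  27  29 524] [437. 152.] [496.8  49.   64.2] [518.3  56.4 111.3] [508.   54.5  95.6]
```

View pics/s2.png

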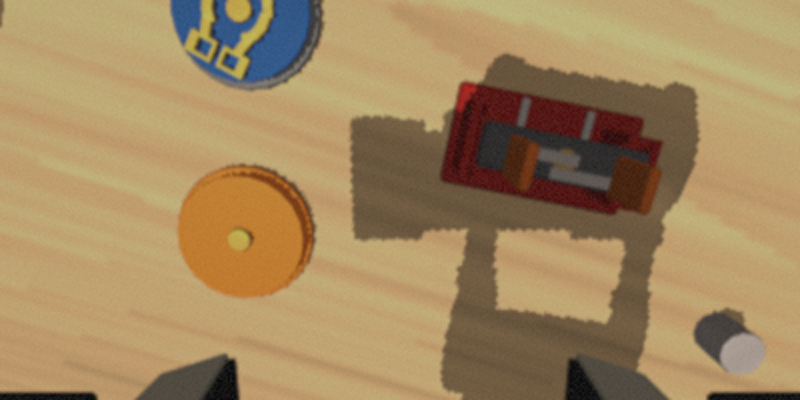

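The prongs at (525,110) and (590,122) in the crop point away from the robot, so pliers forward is about world +x. The ring's eyes are at about (202,45) and (233,62) in the crop, towards the robot and to the left. Now the pliers' and clip's yaw.

```bash
cat > s2.py <<'E'
from h import *
z=np.load('s.npz');c=z['c'];hsv=cv2.cvtColor(z['f'],cv2.COLOR_RGB2HSV)
org=(hsv[...,0]>4)&(hsv[...,0]<22)&(hsv[...,1]>140)
for n,u0,u1 in(('A',365,405),('B',415,460)):
    s=org.copy();s[:,:u0]=0;s[:,u1:]=0
    for a,b in((75,106),(106.5,112)):
        q=c[s&(c[...,2]>a)&(c[...,2]<b)&(np.hypot(c[...,0]-503,c[...,1]-80)<60)]
        if len(q)<8:continue
        w,v=np.linalg.eigh(np.cov(q[:,:2].T));d=v[:,1]*np.sign(v[0,1]);print(n,a,len(q),q.mean(0).round(1),np.sqrt(w).round(1),'yaw',np.arctan2(d[1],d[0]).round(3),cv2.minAreaRect(q[:,:2].astype(np.float32)))
red=((hsv[...,0]<4)|(hsv[...,0]>174))&(hsv[...,1]>120)
q=c[red&(np.hypot(c[...,0]-503,c[...,1]-80)<80)&(c[...,2]>47)&(c[...,2]<58)];print('ears',len(q),q.mean(0),cv2.minAreaRect(q[:,:2].astype(np.float32)))
q=c[red&(np.hypot(c[...,0]-503,c[...,1]-80)<80)&(c[...,2]<40)];print('red',cv2.minAreaRect(q[:,:2].astype(np.float32)))
m=np.hypot(c[...,0]-529,c[...,1]-267)<45
y=m&(hsv[...,0]>18)&(hsv[...,0]<40)&(hsv[...,1]>90)&(hsv[...,2]>90)
print('ring z',np.median(c[y][:,2]))
q=c[y][:,:2];print(cv2.minEnclosingCircle(q.astype(np.float32)),cv2.minAreaRect(q.astype(np.float32)))
b=m&(hsv[...,0]>95)&(hsv[...,0]<130)&(hsv[...,1]>90);q=c[(b|y)&(c[...,2]>15)];print('rest',cv2.minEnclosingCircle(q[:,:2].astype(np.float32)),np.median(q[:,2]))
im=cv2.resize(z['f'][40:130,200:300],(800,720),interpolation=cv2.INTER_CUBIC)[:600];cv2.imwrite('pics/clip.png',im[:,:,::-1])
E
python3 s2.py
```

```text
A 75 151 [501.4 110.4  91.1] [0.4 6.1] yaw 0.09 ((501.13958740234375, 110.18994140625), (21.06976318359375, 2.899472713470459), 0.009605811908841133)
A 106.5 154 [500.8 107.9 108.7] [1.6 6. ] yaw 0.12 ((501.020263671875, 107.69691467285156), (21.18635368347168, 5.802699089050293), 7.619603633880615)
B 75 292 [507.9  54.8  91.3] [0.5 6.3] yaw 0.098 ((507.4372253417969, 54.04151916503906), (4.789997100830078, 21.672649383544922), 89.58340454101562)
B 106.5 154 [507.8  52.7 108.6] [1.6 5.8] yaw 0.115 ((507.5777893066406, 52.355384826660156), (20.63437843322754, 5.859914779663086), 10.513629913330078)
ears 484 [506.3619114  100.44258076  53.17890389] ((506.81842041015625, 81.00314331054688), (39.05621337890625, 101.67842102050781), 7.014986991882324)
red ((507.10394287109375, 81.69358825683594), (57.325340270996094, 108.31156921386719), 6.986178398132324)
ring z 24.50293304065633
((529.0679321289062, 266.9208679199219), 44.961669921875) ((528.059814453125, 264.10009765625), (83.13526916503906, 88.96572875976562), 68.87108612060547)
rest ((527.0357666015625, 266.0006408691406), 37.55348205566406) 20.464589987059725
```

View pics/clip.png

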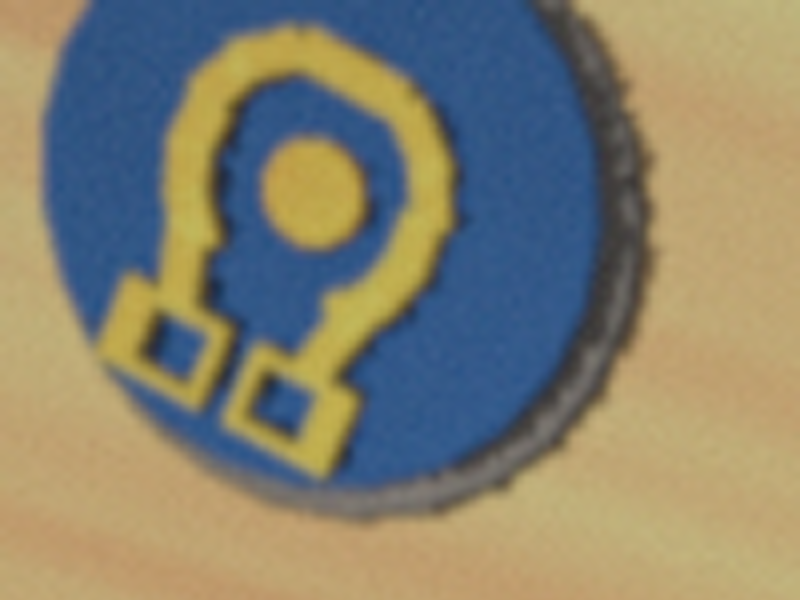

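>>> step_arm:
  series: "-1 0.2 0.4 0.15 0 0 0.01;-1 0.4 0.8 0.35 0 0 0.022;-1 0.5 1 0.6 0 0 0.0307;-1 0.5 1 0.6 0 0 0.0307;-1 0.5 1 0.6 0 0 0.0307"

```text
time: 4.85
tool_pos: [502.1, 84.3, 178.5]
tcp_rot: [-3.141, 0.001, 0.121]
contact_force: [-0.6, 0.1, 0.9]
grip_width: 91.6
finger_force: 0.0
```

```bash
cat > to.py <<'E'
import sys
from h import *
o=readout.get_obs();T=R.from_euler('xyz',o['tcp_rot']).as_matrix()
def to(x,y,z,yaw):
    d=T.T@(np.array([x,y,z])-o['tool_pos']);G=R.from_euler('xyz',[np.pi,0,yaw]).as_matrix()
    print('now',o['time'],o['tool_pos'].round(1),o['tcp_rot'].round(3),'F',o['contact_force'].round(1),'w',round(o['grip_width'],1));print('mm',d.round(1),'share',(d/80).round(3),'turn',(R.from_matrix(T.T@G).as_rotvec()/2/np.pi).round(4))
if __name__=='__main__':to(*map(float,sys.argv[1:5]))
E
python3 to.py 504.2 80.3 72 0.12
python3 - <<'E'
from h import *
T=np.load('s.npz')
c=T['c']
for u,v in((222.75,83.4),(235.4,90.5),(239,62.8),(220.9,82.5),(236.4,90.8)):print(c[int(round(v)),int(round(u))])
# rays from capture pose
p=cam('wrist');TT=np.eye(4);TT[:3,:3]=R.from_euler('xyz',[3.14097,-.00035,.31308]).as_matrix();TT[:3,3]=[439.93,147.38,226.87]
p['T']=TT@np.array(p['mount'])
for n,u,v,z in(('L',222.75,83.4,25),('R',235.4,90.5,25),('boss',239,63.6,24),('Lsq',220.9,82.5,25),('Rsq',236.4,90.8,25)):print(n,atz(p,u,v,z))
E
```

```text
now 4.85 [502.1  84.3 178.5] [-3.141e+00  1.000e-03  1.210e-01] F [-0.6  0.1  0.9] w 91.6
mm [  1.8   4.3 106.5] share [0.022 0.053 1.331] turn [-0.0001  0.0002  0.0001]
[502.9417317  278.94604358  21.03552996]
[499.90592617 264.91247629  20.5483069 ]
[527.92873942 266.27967241  23.74889658]
[503.21791314 281.70504285  19.53121728]
[499.1807119  263.8773457   19.54099051]
L [503.28044014 277.37041549  25.        ]
R [500.40175227 262.66956271  25.        ]
boss [528.00295817 265.48420989  24.        ]
Lsq [503.56069604 279.47414582  25.        ]
Rsq [500.43532353 261.56125052  25.        ]
```

>>> step_arm:
  series: "-1 0.022 0.053 0.3 0 0 0;-1 0.022 0.053 0.8 0 0 0;-1 0.022 0.053 1 0 0 0"

```text
time: 5.2
tool_pos: [503.1, 81.4, 97.3]
tcp_rot: [-3.141, 0.002, 0.123]
contact_force: [-0.6, -0.7, -0.5]
grip_width: 91.9
finger_force: 0.0
```

>>> step_arm:
  series: "-1 0 0 0.2 0 0 0;-1 0 0 0.33 0 0 0;-1 0 0 0.33 0 0 0;-0.24 0 0 0.33 0 0 0;-0.24 0 0 0.33 0 0 0;-0.24 0 0 0.33 0 0 0;-0.24 0 0 0.33 0 0 0;-0.24 0 0 0.33 0 0 0"

```text
time: 6.0
tool_pos: [505.0, 80.7, 72.8]
tcp_rot: [3.142, -0.001, 0.121]
contact_force: [-0.8, 0.4, 3.8]
grip_width: 58.5
finger_force: 6.9
```

```bash
python3 to.py 504.2 80.3 72 0.12
```

```text
now 6.0 [505.   80.7  72.8] [ 3.142e+00 -1.000e-03  1.210e-01] F [-0.8  0.4  3.8] w 58.5
mm [-0.8  0.3  0.8] share [-0.01   0.003  0.01 ] turn [ 0.     -0.0001  0.0001]
```

>>> step_arm:
  series: "-0.2 0 0 0 0 0 0;-0.2 0 0 -0.1 0 0 0;-0.2 0 0 -0.3 0 0 0;-0.2 0 0 -0.6 0 0 0;-0.2 0 0 -0.85 0 0 0;-0.2 0 0 -0.85 0 0 0"

```text
time: 6.6
tool_pos: [506.2, 80.6, 142.8]
tcp_rot: [3.141, -0.005, 0.121]
contact_force: [0.9, 0.5, -2.2]
grip_width: 55.2
finger_force: 6.8
```

```bash
cat > hold.py <<'E'
from h import *
import sys
o=readout.get_obs();p=cam('wrist');save(p,sys.argv[1])
T=np.eye(4);T[:3,:3]=R.from_euler('xyz',o['tcp_rot']).as_matrix();T[:3,3]=o['tool_pos']
print(o['time'],o['tool_pos'].round(1),o['tcp_rot'].round(3),'F',o['contact_force'].round(1),o['grip_width'],o['finger_force'])
for k in('pliers_grip','pliers_tips','clip_center'):
    for d in models.pinpoint(p,k)[:2]:print(k,round(d['p'],2),d['position'])
q=cloud(p);qt=(q-T[:3,3])@T[:3,:3];np.savez('hold.npz',q=q,qt=qt,f=p['frame'])
E
python3 hold.py h1.png; python3 to.py 501.9 270.3 130 -0.178
```

```text
6.6 [506.2  80.6 142.8] [ 3.141 -0.005  0.121] F [ 0.9  0.5 -2.2] 55.159471026602375 6.812006235122681
pliers_grip 0.61 [320.6, 271.1]
clip_center 0.91 [112.6, 146.9]
now 6.8 [503.8  80.5 139. ] [-3.141e+00  2.000e-03  1.210e-01] F [-0.4 -0.  -2.5] w 55.1
mm [  21.  -188.6    9. ] share [ 0.263 -2.358  0.113] turn [0.     0.0004 0.0476]
```

View pics/h1.png

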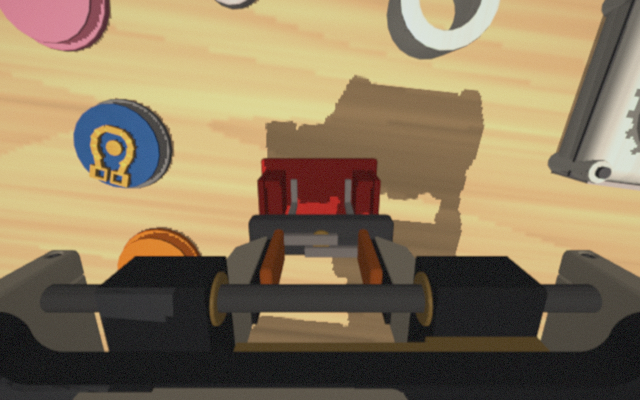

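The pliers are held with the prongs at (295,190) and (348,190), symmetric about the tool. The clip is at (112,147). I'll measure how the pliers sit in the hand.

```bash
cat > ph.py <<'E'
from h import *
z=np.load('hold.npz');q=z['qt'];hs=cv2.cvtColor(z['f'],cv2.COLOR_RGB2HSV)
gray=hs[...,1]<70
def st(n,s):
    a=q[s]
    if len(a)>5: print(n,len(a),'med',np.median(a,0).round(1),'p2',np.percentile(a,2,0).round(1),'p98',np.percentile(a,98,0).round(1))
V,U=np.mgrid[:400,:640]
box=(V>150)&(V<255)&(U>240)&(U<400)
st('bar top',box&(q[...,2]>8)&(q[...,2]<18)&(abs(q[...,1])<46))
for s in(-1,1): st('prong',box&gray&(q[...,2]>40)&(q[...,2]<66)&(q[...,1]*s>3)&(abs(q[...,1])<25))
E
python3 ph.py
```

```text
bar top 3993 med [ 6.9  1.2 13.7] p2 [ -5.9 -39.7   8.9] p98 [14.2 42.6 17.2]
prong 158 med [ 19.8 -17.2  52.6] p2 [ 12.7 -19.2  41.9] p98 [ 29.1 -15.5  54. ]
prong 169 med [19.3 20.3 52.5] p2 [12.7 18.6 41.6] p98 [28.9 22.4 54. ]
```

>>> step_arm:
  series: "-0.24 0 -0.3 0 0 0 0.01;-0.24 -0.03 -0.7 0 0 0 0.03;-0.24 -0.03 -0.83 0 0 0 0.0476"

```text
time: 7.1
tool_pos: [492.9, 148.1, 138.9]
tcp_rot: [3.141, 0.003, -0.182]
contact_force: [-0.1, -0.2, -1.5]
grip_width: 57.1
finger_force: 6.6
```

```bash
python3 to.py 472 277 95 -0.178
```

```text
now 7.1 [492.9 148.1 138.9] [ 3.141e+00  3.000e-03 -1.820e-01] F [-0.1 -0.2 -1.5] w 57.1
mm [ -43.7 -123.    44. ] share [-0.546 -1.538  0.55 ] turn [ 0.      0.0005 -0.0006]
```

>>> step_arm:
  series: "-0.24 -0.15 -0.4 0 0 0 0;-0.24 -0.3 -0.8 0.1 0 0 0;-0.24 -0.4 -1 0.2 0 0 0"

```text
time: 7.4
tool_pos: [476.0, 232.6, 122.9]
tcp_rot: [3.141, 0.002, -0.177]
contact_force: [0.2, -1.6, -1.6]
grip_width: 56.8
finger_force: 6.6
```

>>> step_arm:
  series: "-0.24 -0.1 -0.35 0.1 0 0 0;-0.24 -0.15 -0.53 0.3 0 0 0;-0.24 -0.15 -0.53 0.35 0 0 0;-0.24 -0.15 -0.53 0.35 0 0 0;-0.24 -0.15 -0.53 0.35 0 0 0"

```text
time: 7.9
tool_pos: [472.9, 273.5, 95.9]
tcp_rot: [3.141, 0.001, -0.179]
contact_force: [0.1, 0.5, -0.5]
grip_width: 57.1
finger_force: 6.6
```

```bash
python3 hold.py h2.png; python3 ph.py; python3 -c "
import cv2;i=cv2.imread('pics/h2.png')[90:265,215:425];cv2.imwrite('pics/h2c.png',cv2.resize(i,(720,600),interpolation=cv2.INTER_CUBIC))"
```

```text
7.9 [472.9 273.5  95.9] [ 3.141e+00  1.000e-03 -1.790e-01] F [ 0.1  0.5 -0.5] 57.10944513348459 6.5846360474824905
pliers_grip 0.6 [319.8, 267.5]
clip_center 0.84 [312.4, 141.8]
bar top 4055 med [ 7.3  2.  13.7] p2 [ -5.5 -39.3   8.9] p98 [14.7 42.8 17.2]
prong 168 med [ 19.8 -17.1  52.7] p2 [ 12.7 -19.1  41.3] p98 [ 29.5 -15.3  54.1]
prong 165 med [20.2 20.6 52.7] p2 [13.3 18.7 41.7] p98 [29.6 22.6 54. ]
```

View pics/h2c.png

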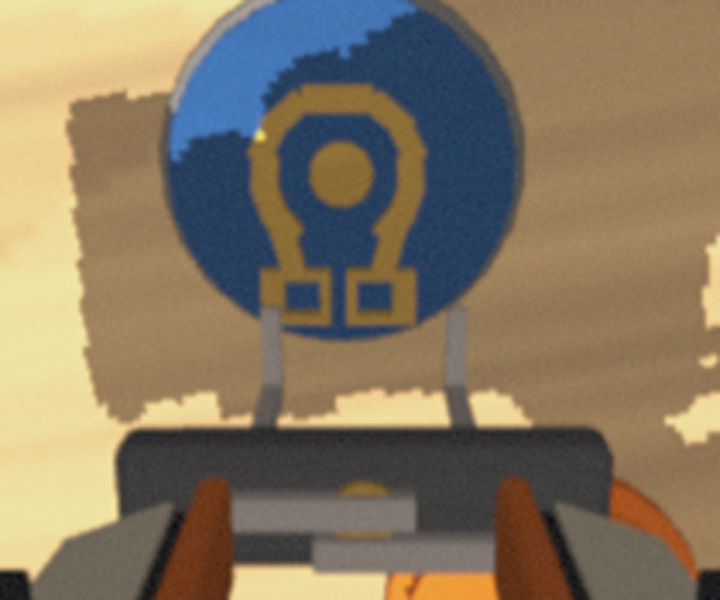

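Yaw matches. The eye holes are at crop (304,295) and (375,295), with their midline at 339. The prongs at 270 and 456 have theirs at 363, so a sideways and forward correction remains.

```bash
python3 - <<'E'
from h import *
p=cam('wrist');p['T']=np.array(p['mount'])
z=np.load('hold.npz')['qt']
for n,u,v,zz in(('eyes',314,176.6,70.7),('L',303.6,176.6,70.7),('R',324.3,176.6,70.7),('boss',215+342/3.43,90+174/3.43,71.7),('prongtipL',215+271/3.43,90+307/3.43,53),('prongtipR',215+456/3.43,90+307/3.43,53)):
    print(n,atz(p,u,v,zz).round(1),z[int(round(v)),int(round(u))].round(1))
E
```

```text
eyes [27.9 -3.2 70.7] [26.4 -3.3 75.9]
L [ 27.9 -11.   70.7] [ 26.6 -11.   75.1]
R [27.9  4.6 70.7] [26.2  4.4 76.4]
boss [54.5 -2.5 71.7] [54.2 -2.3 72. ]
prongtipL [ 30.  -16.7  53. ] [ 29.4 -16.8  54. ]
prongtipR [29.9 20.8 53. ] [29.6 20.8 52.8]
```

>>> step_arm:
  series: "-0.24 0.2 -0.06 0 0 0 0;-0.24 0.355 -0.0625 0 0 0 0;-0.24 0.355 -0.0625 0 0 0 0;-0.24 0.355 -0.0625 0.05 0 0 0;-0.24 0.355 -0.0625 0.12 0 0 0;-0.24 0.355 -0.0625 0.16 0 0 0;-0.24 0.355 -0.0625 0.16 0 0 0;-0.24 0.355 -0.0625 0.16 0 0 0"

```text
time: 8.95
tool_pos: [501.3, 274.4, 83.4]
tcp_rot: [3.141, 0.0, -0.178]
contact_force: [0.7, -0.5, -2.0]
grip_width: 57.2
finger_force: 6.6
```

>>> step_arm:
  series: "-0.24 0 0 0.02 0 0 0;-0.24 0 0 0.04 0 0 0;-0.24 0 0 0.04 0 0 0;-0.24 0 0 0.04 0 0 0"

```text
time: 9.35
tool_pos: [501.7, 274.5, 80.6]
tcp_rot: [-3.141, -0.0, -0.178]
contact_force: [-1.2, -0.3, -0.1]
grip_width: 57.1
finger_force: 6.7
```

```bash
python3 to.py 501.9 270.3 79 -0.178; python3 hold.py h3.png; python3 -c "
import cv2;i=cv2.imread('pics/h3.png')[130:265,230:410];cv2.imwrite('pics/h3c.png',cv2.resize(i,(800,600),interpolation=cv2.INTER_CUBIC))"
```

```text
now 9.35 [501.7 274.5  80.6] [-3.141 -0.    -0.178] F [-1.2 -0.3 -0.1] w 57.1
mm [1.  4.1 1.6] share [0.012 0.051 0.019] turn [-0.     -0.0001 -0.    ]
9.35 [501.7 274.5  80.6] [-3.141 -0.    -0.178] F [-1.2 -0.3 -0.1] 57.05163873430358 6.650857105851173
pliers_grip 0.76 [320.3, 269.6]
clip_center 0.56 [321.9, 182.7]
```

View pics/h3c.png

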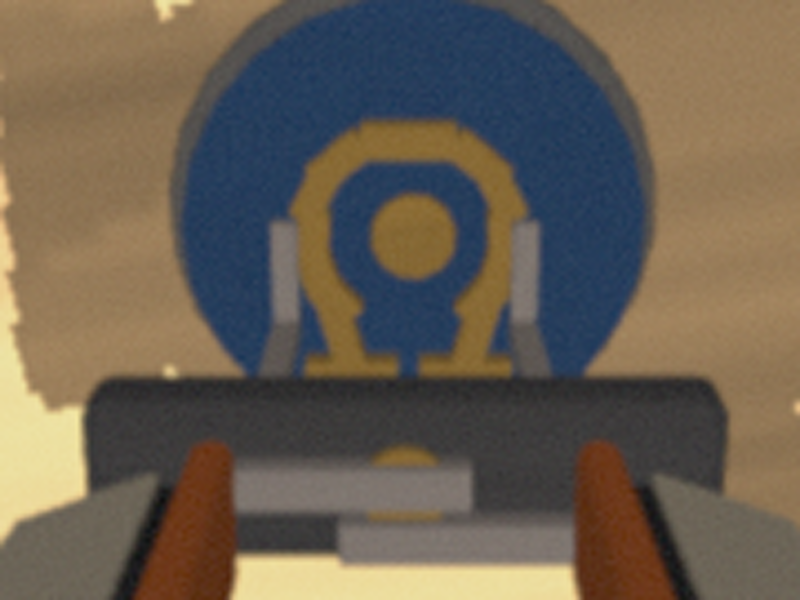

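The pins sit over the eyes: prong midline 404 and eye gap midline 407 in the crop. The shoulders have just made contact. I'll press 3 mm down and squeeze.

>>> step_arm:
  series: "-0.24 0 0 0.02 0 0 0;-0.24 0 0 0.04 0 0 0;-0.1 0 0 0.04 0 0 0;0.05 0 0 0.04 0 0 0;0.2 0 0 0.04 0 0 0;0.5 0 0 0.04 0 0 0;0.5 0 0 0.04 0 0 0;0.5 0 0 0.04 0 0 0;0.5 0 0 0.04 0 0 0;0.5 0 0 0.04 0 0 0"

```text
time: 10.55
tool_pos: [501.9, 274.5, 77.2]
tcp_rot: [-3.141, -0.001, -0.178]
contact_force: [0.1, -0.1, 3.4]
grip_width: 30.7
finger_force: 30.0
```

```bash
python3 to.py 501.9 270.3 79 -0.178; python3 hold.py h4.png; python3 ph.py;python3 -c "
import cv2;i=cv2.imread('pics/h4.png')[130:265,230:410];cv2.imwrite('pics/h4c.png',cv2.resize(i,(800,600),interpolation=cv2.INTER_CUBIC))"
```

```text
now 10.55 [501.9 274.5  77.2] [-3.141e+00 -1.000e-03 -1.780e-01] F [ 0.1 -0.1  3.4] w 30.7
mm [ 0.8  4.1 -1.8] share [ 0.01   0.051 -0.022] turn [-0.0001 -0.0001 -0.    ]
10.55 [501.9 274.5  77.2] [-3.141e+00 -1.000e-03 -1.780e-01] F [ 0.1 -0.1  3.4] 30.69456825587375 30.014120042324066
pliers_grip 0.57 [320.3, 270.2]
bar top 3808 med [ 7.9  1.7 14. ] p2 [ -5.1 -40.3   9.3] p98 [14.8 43.7 17.3]
prong 285 med [ 21.6 -16.4  53.4] p2 [  4.2 -21.6  42.8] p98 [41.7 -3.7 62.1]
prong 304 med [22.2 19.7 53.6] p2 [ 4.   4.2 42.5] p98 [42.9 24.7 61.8]
```

View pics/h4c.png

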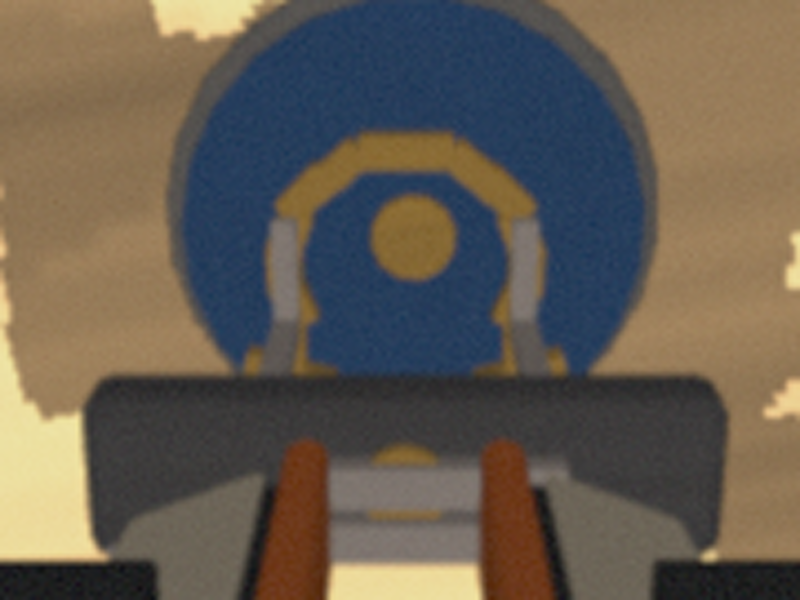

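The ring is spread, with both eyes on the pins and the prongs backing it at (284,265) and (525,265). Lift it and carry it to the gearbox.

>>> step_arm:
  series: "0.5 0 0 -0.03 0 0 0;0.5 0 0 -0.1 0 0 0;0.5 0 0 -0.25 0 0 0;0.5 0 0 -0.5 0 0 0;0.5 0 0 -0.75 0 0 0;0.5 0 0 -0.95 0 0 0;0.5 0 0 -1 0 0 0;0.5 0 0 -1 0 0 0"

```text
time: 11.55
tool_pos: [501.4, 274.4, 157.6]
tcp_rot: [-3.141, -0.0, -0.178]
contact_force: [-0.1, -0.8, -3.3]
grip_width: 30.5
finger_force: 30.0
```

```bash
python3 hold.py h5.png; python3 ph.py; python3 - <<'E'
from h import *
z=np.load('hold.npz');q=z['qt'];hs=cv2.cvtColor(z['f'],cv2.COLOR_RGB2HSV)
y=(hs[...,0]>12)&(hs[...,0]<40)&(hs[...,1]>90)&(q[...,2]>48)&(q[...,2]<66)&(abs(q[...,1])<40)&(q[...,0]>0)
a=q[y];print('ring',len(a),np.percentile(a,[2,50,98],0).round(1))
E
python3 to.py 588.2 -188.2 172 -0.178
```

```text
11.55 [501.4 274.4 157.6] [-3.141 -0.    -0.178] F [-0.1 -0.8 -3.3] 30.491968442590352 29.990074038505554
pliers_grip 0.75 [319.7, 271.3]
bar top 3768 med [ 7.8  1.4 14. ] p2 [ -5.  -40.3   9.3] p98 [14.7 43.7 17.2]
prong 170 med [ 21.1 -16.9  53.1] p2 [ 13.2 -19.   41.4] p98 [ 31.7 -11.9  56.8]
prong 174 med [21.3 20.3 52.9] p2 [13.3 12.9 41.3] p98 [33.5 22.4 57.7]
ring 745 [[  2.9 -22.9  54.9]
 [ 34.5   2.1  56.3]
 [ 42.5  26.3  60.4]]
now 11.75 [500.9 274.1 156. ] [ 3.14e+00  2.00e-03 -1.78e-01] F [ 0.1 -0.1 -2. ] w 30.5
mm [167.9 439.5 -15.8] share [ 2.098  5.494 -0.197] turn [ 0.0002  0.0003 -0.    ]
```

>>> step_arm:
  series: "0.5 0.06 0.15 -0.05 0 0 0;0.5 0.17 0.45 -0.15 0 0 0;0.5 0.3 0.8 -0.19 0 0 0;0.5 0.38 1 -0.19 0 0 0"

```text
time: 12.15
tool_pos: [517.8, 187.7, 172.7]
tcp_rot: [3.141, -0.001, -0.179]
contact_force: [0.4, -0.4, -2.0]
grip_width: 30.5
finger_force: 30.0
```

>>> step_arm:
  series: "0.5 0.13 0.33 0 0 0 0;0.5 0.25 0.67 0 0 0 0;0.5 0.38 1 0 0 0 0"

```text
time: 12.45
tool_pos: [532.9, 104.1, 172.2]
tcp_rot: [3.141, 0.0, -0.178]
contact_force: [1.2, -1.1, -2.7]
grip_width: 30.6
finger_force: 30.0
```

>>> step_arm:
  series: "0.5 0.13 0.33 0 0 0 0;0.5 0.25 0.67 0 0 0 0;0.5 0.38 1 0 0 0 0"

```text
time: 12.75
tool_pos: [548.5, 19.9, 172.2]
tcp_rot: [3.141, 0.001, -0.179]
contact_force: [0.4, 0.3, -0.9]
grip_width: 30.8
finger_force: 30.0
```

>>> step_arm:
  series: "0.5 0.13 0.33 0 0 0 0;0.5 0.25 0.67 0 0 0 0;0.5 0.38 1 0 0 0 0"

```text
time: 13.05
tool_pos: [564.1, -64.2, 172.2]
tcp_rot: [3.141, 0.001, -0.179]
contact_force: [-0.1, 1.0, -2.1]
grip_width: 30.3
finger_force: 30.0
```

>>> step_arm:
  series: "0.5 0.13 0.33 0 0 0 0;0.5 0.25 0.67 0 0 0 0;0.5 0.38 1 0 0 0 0"

```text
time: 13.35
tool_pos: [579.7, -148.3, 172.1]
tcp_rot: [3.141, 0.001, -0.179]
contact_force: [1.5, -0.3, -2.3]
grip_width: 30.6
finger_force: 30.0
```

>>> step_arm:
  series: "0.5 0.1 0.28 0 0 0 0;0.5 0.17 0.44 0 0 0 0;0.5 0.2 0.49 0 0 0 0;0.5 0.2 0.49 0 0 0 0;0.5 0.2 0.49 0 0 0 0"

```text
time: 13.85
tool_pos: [588.9, -186.7, 172.2]
tcp_rot: [-3.141, 0.001, -0.177]
contact_force: [0.3, 0.1, -2.3]
grip_width: 30.7
finger_force: 30.0
```

```bash
python3 hold.py h6.png; python3 ph.py; python3 - <<'E'
from h import *
z=np.load('hold.npz');q=z['qt'];hs=cv2.cvtColor(z['f'],cv2.COLOR_RGB2HSV)
y=(hs[...,0]>12)&(hs[...,0]<40)&(hs[...,1]>90)&(q[...,2]>48)&(q[...,2]<66)&(abs(q[...,1])<40)&(q[...,0]>0)
a=q[y];print('ring',len(a),np.percentile(a,[2,50,98],0).round(1))
o=readout.get_obs();zt=o['tool_pos'][2]-90.3
s=(abs(q[...,2]-zt)<1.8)&(np.hypot(q[...,0]-24,q[...,1])<24);a=q[s];print('shaft top',zt,s.sum(),a.mean(0),cv2.minEnclosingCircle(a[:,:2].astype(np.float32)),np.percentile(a,[1,99],0))
zs=o['tool_pos'][2]-79.3
s=(abs(q[...,2]-zs)<1.8)&(np.hypot(q[...,0]-24,q[...,1])<56);a=q[s];print('sprocket',s.sum(),cv2.minEnclosingCircle(a[:,:2].astype(np.float32)))
E
python3 -c "
import cv2;i=cv2.imread('pics/h6.png')[130:265,230:410];cv2.imwrite('pics/h6c.png',cv2.resize(i,(800,600),interpolation=cv2.INTER_CUBIC))"
```

```text
13.85 [ 588.9 -186.7  172.2] [-3.141e+00  1.000e-03 -1.770e-01] F [ 0.3  0.1 -2.3] 30.67544452444403 29.990567564964294
pliers_grip 0.9 [318.3, 268.1]
bar top 3777 med [ 7.9  2.  14. ] p2 [ -5.  -40.3   9.3] p98 [14.7 43.6 17.4]
prong 178 med [ 19.1 -17.4  52.9] p2 [  6.  -24.2  40.8] p98 [ 29.4 -15.3  56.4]
prong 171 med [19.3 20.5 52.8] p2 [12.7 18.6 41.7] p98 [29.5 22.7 56. ]
ring 761 [[  3.2 -20.3  54.9]
 [ 34.5   1.4  56.3]
 [ 42.5  25.5  60.5]]
shaft top 82.17824832975928 736 [21.94759754  2.47680928 82.07878889] ((24.47374725341797, 2.8124618530273438), 14.79102897644043) [[ 11.40049104 -10.64187681  80.59560851]
 [ 31.49620032  16.33013812  83.81956994]]
sprocket 6593 ((24.22711944580078, 2.90301775932312), 48.1390380859375)
```

View pics/h6c.png

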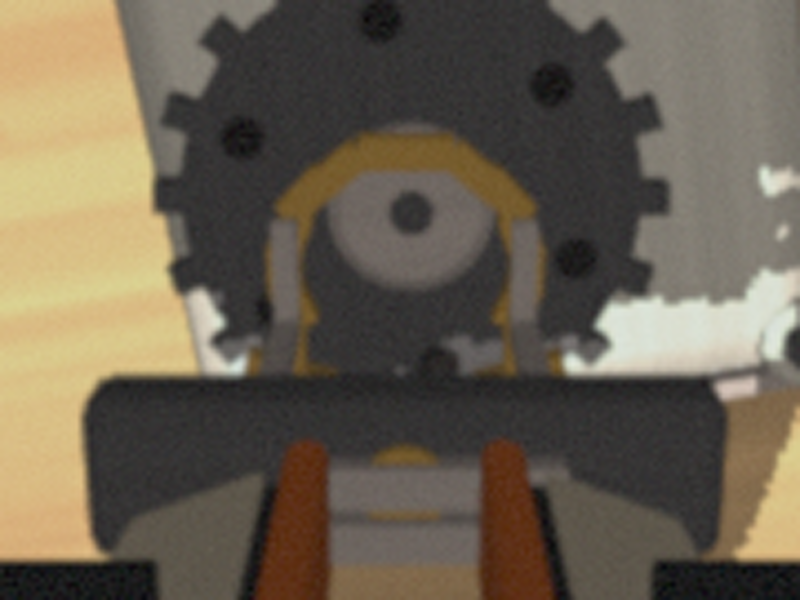

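The shaft shows inside the spread ring, about 1 mm right of its midline (410 against 404 in the crop). I'll correct by 0.5 mm and 1 mm, then go down in stages watching the force.

>>> step_arm:
  series: "0.5 0.006 0.0125 0 0 0 0;0.5 0.006 0.0125 0.08 0 0 0;0.5 0.006 0.0125 0.18 0 0 0;0.5 0.006 0.0125 0.24 0 0 0;0.5 0.006 0.0125 0.24 0 0 0;0.5 0.006 0.0125 0.24 0 0 0;0.5 0.006 0.0125 0.26 0 0 0;0.5 0.006 0.0125 0.28 0 0 0;0.5 0.006 0.0125 0.28 0 0 0"

```text
time: 14.95
tool_pos: [589.3, -188.7, 149.8]
tcp_rot: [3.142, 0.0, -0.178]
contact_force: [0.1, 0.6, -2.6]
grip_width: 30.4
finger_force: 30.0
```

>>> step_arm:
  series: "0.5 0 0 0.0125 0 0 0;0.5 0 0 0.025 0 0 0;0.5 0 0 0.0375 0 0 0;0.5 0 0 0.05 0 0 0;0.5 0 0 0.05 0 0 0"

```text
time: 15.45
tool_pos: [589.7, -188.8, 145.9]
tcp_rot: [3.141, -0.001, -0.178]
contact_force: [2.1, 0.1, -1.5]
grip_width: 30.5
finger_force: 30.0
```

```bash
python3 to.py 588.2 -188.2 140.3 -0.178
```

```text
now 15.45 [ 589.7 -188.8  145.9] [ 3.141e+00 -1.000e-03 -1.780e-01] F [ 2.1  0.1 -1.5] w 30.5
mm [-1.6 -0.3  5.6] share [-0.02  -0.004  0.07 ] turn [ 0.     -0.0001 -0.    ]
```

>>> step_arm:
  series: "0.5 0 0 0.015 0 0 0;0.5 0 0 0.03 0 0 0;0.5 0 0 0.045 0 0 0;0.5 0 0 0.06 0 0 0;0.5 0 0 0.06 0 0 0"

```text
time: 15.95
tool_pos: [589.1, -188.7, 140.8]
tcp_rot: [-3.142, 0.001, -0.178]
contact_force: [1.4, 0.3, -2.2]
grip_width: 30.4
finger_force: 30.0
```

>>> step_arm:
  series: "0.5 0 0 0.0125 0 0 0;0.5 0 0 0.025 0 0 0;0.5 0 0 0.025 0 0 0"

```text
time: 16.25
tool_pos: [589.2, -188.7, 139.4]
tcp_rot: [3.141, 0.0, -0.178]
contact_force: [1.0, 0.7, 1.3]
grip_width: 30.5
finger_force: 30.0
```

>>> step_arm:
  series: "0.5 0 0 0.01 0 0 0;0.5 0 0 0.02 0 0 0;0.5 0 0 0.03 0 0 0;0.5 0 0 0.03 0 0 0;0.5 0 0 0.03 0 0 0"

```text
time: 16.75
tool_pos: [589.3, -188.7, 137.5]
tcp_rot: [3.141, -0.0, -0.178]
contact_force: [-1.5, 0.9, 6.2]
grip_width: 30.7
finger_force: 30.0
```

>>> step_arm:
  series: "0.5 0 0 0.008 0 0 0;0.5 0 0 0.015 0 0 0;0.5 0 0 0.015 0 0 0;0.5 0 0 0.015 0 0 0"

```text
time: 17.15
tool_pos: [589.3, -188.8, 136.6]
tcp_rot: [3.141, -0.001, -0.178]
contact_force: [-1.4, 1.0, 8.7]
grip_width: 30.9
finger_force: 30.0
```

>>> step_arm:
  series: "0.3 0 0 0 0 0 0;0.2 0 0 0 0 0 0;0.1 0 0 0 0 0 0;0 0 0 0 0 0 0;-0.06 0 0 0 0 0 0;-0.12 0 0 0 0 0 0;-0.18 0 0 0 0 0 0;-0.21 0 0 0 0 0 0;-0.24 0 0 0 0 0 0;-0.24 0 0 0 0 0 0;-0.24 0 0 0 0 0 0;-0.24 0 0 0 0 0 0"

```text
time: 18.35
tool_pos: [589.2, -188.9, 136.5]
tcp_rot: [3.141, -0.0, -0.178]
contact_force: [-2.5, 0.9, 8.3]
grip_width: 56.8
finger_force: 6.0
```

```bash
python3 hold.py h7.png; python3 ph.py; python3 - <<'E'
from h import *
z=np.load('hold.npz');q=z['qt'];hs=cv2.cvtColor(z['f'],cv2.COLOR_RGB2HSV)
y=(hs[...,0]>12)&(hs[...,0]<40)&(hs[...,1]>90)&(q[...,2]>48)&(q[...,2]<70)&(abs(q[...,1])<40)&(q[...,0]>10)
a=q[y];print('ring',len(a),np.percentile(a,[2,50,98],0).round(1))
E
```

```text
18.35 [ 589.2 -188.9  136.5] [ 3.141 -0.    -0.178] F [-2.5  0.9  8.3] 56.81801160637786 5.969952195882797
pliers_grip 0.84 [318.1, 270.5]
bar top 4035 med [ 7.3  1.4 13.6] p2 [ -5.5 -39.3   8.9] p98 [14.7 42.7 17.2]
prong 1435 med [ 28.6 -15.6  59.7] p2 [  5.8 -24.7  45.2] p98 [48.5 -3.5 61.8]
prong 1371 med [29.1 13.2 52.8] p2 [ 6.1  3.4 45.2] p98 [48.5 24.7 61.6]
ring 719 [[ 10.8 -16.2  54.2]
 [ 36.2   2.7  55.7]
 [ 43.1  18.5  61. ]]
```

The ring is now 35 mm wide against 49 mm spread, so it has contracted. I'll ease off, centre the pins in the eyes and withdraw.

>>> step_arm:
  series: "-0.24 -0.006 0 -0.015 0 0 0;-0.24 -0.015 0 -0.03 0 0 0;-0.24 -0.022 0 -0.04 0 0 0;-0.24 -0.022 0 -0.04 0 0 0;-0.24 -0.022 0 -0.04 0 0 0"

```text
time: 19.05
tool_pos: [587.4, -188.3, 138.5]
tcp_rot: [-3.142, 0.001, -0.178]
contact_force: [-0.6, 0.1, 1.5]
grip_width: 57.1
finger_force: 6.7
```

>>> step_arm:
  series: "-0.24 0 0 -0.0125 0 0 0;-0.24 0 0 -0.025 0 0 0;-0.24 0 0 -0.0375 0 0 0;-0.24 0 0 -0.0375 0 0 0"

```text
time: 19.45
tool_pos: [587.5, -188.4, 141.6]
tcp_rot: [-3.142, 0.0, -0.178]
contact_force: [0.1, -0.1, -2.1]
grip_width: 56.8
finger_force: 6.6
```

>>> step_arm:
  series: "-0.24 0 0 -0.04 0 0 0;-0.24 0 0 -0.1 0 0 0;-0.24 0 0 -0.25 0 0 0;-0.24 0 0 -0.45 0 0 0;-0.24 0 0 -0.45 0 0 0;-0.24 0 0 -0.45 0 0 0"

```text
time: 20.05
tool_pos: [587.8, -188.5, 178.3]
tcp_rot: [3.141, -0.001, -0.178]
contact_force: [0.5, -0.3, -1.7]
grip_width: 57.0
finger_force: 6.6
```

```bash
python3 hold.py h8.png; python3 - <<'E'
from h import *
z=np.load('hold.npz');q=z['q'];qt=z['qt'];hs=cv2.cvtColor(z['f'],cv2.COLOR_RGB2HSV)
m=np.hypot(q[...,0]-612,q[...,1]+193)<45
y=(hs[...,0]>12)&(hs[...,0]<40)&(hs[...,1]>90)&m&(qt[...,2]>70)
a=q[y];print('ring world',len(a),np.percentile(a,[2,50,98],0).round(1));a=qt[y];print(np.percentile(a,[1,50,99],0).round(1))
# eyes: width profile along tool x
for x in range(-12,46,4):
    s=a[(abs(a[:,0]-x)<2)]
    if len(s)>2:print(x,s[:,1].min().round(1),s[:,1].max().round(1),np.median(s[:,2]).round(1))
E
python3 to.py 504 80.4 150 0.12
```

```text
20.05 [ 587.8 -188.5  178.3] [ 3.141e+00 -1.000e-03 -1.780e-01] F [ 0.5 -0.3 -1.7] 56.98932948729021 6.584477797150612
pliers_grip 0.87 [321.8, 271.0]
clip_center 0.62 [324.0, 170.5]
clip_center 0.61 [315.8, 157.0]
ring world 1137 [[ 579.2 -211.9   77.3]
 [ 600.3 -193.5   82.6]
 [ 631.1 -172.1   84.1]]
[[ -8.5 -17.8  93.9]
 [ 13.    1.3  95.7]
 [ 44.   19.7 101.5]]
-8 -17.7 19.7 96.1
-4 -17.8 19.7 95.8
0 -17.7 19.6 95.8
4 -17.5 19.6 95.9
8 -14.3 16.0 95.7
12 -15.8 17.6 95.8
16 -17.5 19.2 95.5
20 -18.3 20.0 95.4
24 -17.9 19.9 95.6
28 -18.1 19.9 95.7
32 -17.8 19.8 95.6
36 -16.3 18.0 95.6
40 -31.2 15.5 95.7
44 -8.7 10.4 96.3
now 20.25 [ 587.2 -188.3  177. ] [-3.141e+00  1.000e-03 -1.780e-01] F [-0.2 -0.  -2.4] w 57.0
mm [-129.5 -249.6   27.2] share [-1.619 -3.121  0.34 ] turn [-0.0001  0.0002 -0.0475]
```

The ring top is at z 82.6, flush under the collar, and its width is 37 mm, so it is seated. Now back to the stand.

>>> step_arm:
  series: "-0.24 -0.15 -0.3 0 0 0 0;-0.24 -0.4 -0.75 0 0 0 0;-0.24 -0.52 -1 0 0 0 0"

```text
time: 20.55
tool_pos: [559.4, -100.0, 177.0]
tcp_rot: [-3.141, 0.002, -0.178]
contact_force: [0.0, 0.5, -2.3]
grip_width: 56.6
finger_force: 6.6
```

>>> step_arm:
  series: "-0.24 -0.26 -0.5 0 0 0 0;-0.24 -0.52 -1 0 0 0 0"

```text
time: 20.75
tool_pos: [533.3, -15.2, 177.2]
tcp_rot: [-3.142, 0.001, -0.179]
contact_force: [-0.2, 0.5, -1.5]
grip_width: 56.8
finger_force: 6.6
```

>>> step_arm:
  series: "-0.24 -0.26 -0.5 0.15 0 0 -0.015;-0.24 -0.5 -0.9 0.34 0 0 -0.035;-0.24 -0.54 -1 0.34 0 0 -0.0475;-0.24 -0.54 -1 0.34 0 0 -0.0475;-0.24 -0.54 -1 0.34 0 0 -0.0475"

```text
time: 21.25
tool_pos: [506.2, 69.9, 150.6]
tcp_rot: [3.141, -0.001, 0.118]
contact_force: [-0.1, 0.3, -0.6]
grip_width: 57.0
finger_force: 6.6
```

```bash
python3 to.py 503.8 80.5 115 0.121
```

```text
now 21.25 [506.2  69.9 150.6] [ 3.141e+00 -1.000e-03  1.180e-01] F [-0.1  0.3 -0.6] w 57.0
mm [ -1.1 -10.8  35.6] share [-0.014 -0.135  0.445] turn [ 0.0001 -0.0001 -0.0004]
```

>>> step_arm:
  series: "-0.24 -0.014 -0.135 0 0 0 -0.0004;-0.24 -0.014 -0.135 0 0 0 -0.0004;-0.24 -0.014 -0.135 0.1 0 0 -0.0004;-0.24 -0.014 -0.135 0.1 0 0 -0.0004;-0.24 -0.014 -0.135 0.1 0 0 -0.0004"

```text
time: 21.75
tool_pos: [503.2, 80.5, 142.1]
tcp_rot: [3.142, 0.001, 0.122]
contact_force: [-0.8, -0.4, -1.5]
grip_width: 57.0
finger_force: 6.6
```

```bash
python3 to.py 503.8 80.5 72.5 0.121; python3 to.py 503.8 80.5 72.5 0.121; python3 hold.py h9.png; python3 ph.py; python3 - <<'E'
from h import *
z=np.load('hold.npz');q=z['qt'];hs=cv2.cvtColor(z['f'],cv2.COLOR_RGB2HSV)
red=((hs[...,0]<4)|(hs[...,0]>174))&(hs[...,1]>120)
o=readout.get_obs();w=z['q'][...,2]
s=red&(w>47)&(w<58)&(abs(q[...,1])<70)&(abs(q[...,0])<50);a=q[s];print('ears',len(a),np.percentile(a,[1,50,99],0).round(1))
for g in(-1,1):
    b=a[a[:,1]*g>0]
    if len(b): print(g,len(b),np.percentile(b,[2,98],0).round(1))
E
```

```text
now 21.75 [503.2  80.5 142.1] [3.142e+00 1.000e-03 1.220e-01] F [-0.8 -0.4 -1.5] w 57.0
mm [ 0.7  0.  69.6] share [0.009 0.    0.869] turn [0.     0.0001 0.0002]
now 21.75 [503.2  80.5 142.1] [3.142e+00 1.000e-03 1.220e-01] F [-0.8 -0.4 -1.5] w 57.0
mm [ 0.7  0.  69.6] share [0.009 0.    0.869] turn [0.     0.0001 0.0002]
21.75 [503.2  80.5 142.1] [3.142e+00 1.000e-03 1.220e-01] F [-0.8 -0.4 -1.5] 57.02114917010994 6.584608107805252
pliers_grip 0.72 [321.0, 269.6]
bar top 4017 med [ 6.7  1.2 13.7] p2 [ -6.  -39.5   9. ] p98 [14.1 42.5 17.1]
prong 158 med [ 19.8 -17.3  52.7] p2 [ 12.6 -19.2  40.7] p98 [ 28.9 -15.6  54.3]
prong 167 med [19.5 20.3 52.5] p2 [12.4 18.5 41.7] p98 [28.8 22.4 54.1]
ears 739 [[-10.4 -49.2  85.6]
 [ 16.5  32.2  89.8]
 [ 23.5  50.1  94.9]]
-1 363 [[-10.1 -49.2  86. ]
 [ 23.5 -31.9  94.8]]
1 376 [[-10.3  32.2  85.9]
 [ 23.3  50.1  94.9]]
```

>>> step_arm:
  series: "-0.24 0.008 -0.008 0.15 0 0 0;-0.24 0.008 -0.008 0.4 0 0 0;-0.24 0.008 -0.008 0.6 0 0 0;-0.24 0.008 -0.008 0.68 0 0 0;-0.24 0.008 -0.008 0.72 0 0 0;-0.24 0.008 -0.008 0.75 0 0 0;-0.24 0.008 -0.008 0.77 0 0 0;-0.24 0.008 -0.008 0.79 0 0 0;-0.24 0.008 -0.008 0.79 0 0 0"

```text
time: 22.85
tool_pos: [504.0, 81.5, 79.5]
tcp_rot: [3.141, -0.001, 0.123]
contact_force: [-0.4, 0.2, -2.1]
grip_width: 56.7
finger_force: 6.6
```

>>> step_arm:
  series: "-0.24 0 0 0.015 0 0 0;-0.24 0 0 0.03 0 0 0;-0.24 0 0 0.045 0 0 0;-0.24 0 0 0.06 0 0 0;-0.24 0 0 0.06 0 0 0"

```text
time: 23.35
tool_pos: [503.7, 81.5, 74.3]
tcp_rot: [3.142, 0.0, 0.123]
contact_force: [-0.1, -0.7, -1.5]
grip_width: 57.2
finger_force: 6.6
```

>>> step_arm:
  series: "-0.24 0 0 0.01 0 0 0;-0.24 0 0 0.02 0 0 0;-0.24 0 0 0.025 0 0 0;-0.24 0 0 0.025 0 0 0"

```text
time: 23.75
tool_pos: [504.0, 81.5, 72.9]
tcp_rot: [3.141, -0.0, 0.123]
contact_force: [-2.0, -0.5, 4.6]
grip_width: 57.0
finger_force: 6.6
```

>>> step_arm:
  series: "-0.3 0 0 -0.005 0 0 0;-0.4 0 0 -0.005 0 0 0;-0.6 0 0 -0.005 0 0 0;-1 0 0 -0.005 0 0 0;-1 0 0 -0.005 0 0 0;-1 0 0 -0.005 0 0 0;-1 0 0 -0.005 0 0 0"

```text
time: 24.45
tool_pos: [503.9, 81.5, 72.9]
tcp_rot: [3.141, -0.0, 0.123]
contact_force: [0.5, -0.2, -0.8]
grip_width: 91.1
finger_force: 0.0
```

>>> step_arm:
  series: "-1 0 0 -0.1 0 0 0;-1 0 0 -0.4 0 0 0;-1 0 0 -0.8 0 0 0;-1 0 0 -1 0 0 0;-1 0 0 -1 0 0 0"

```text
time: 24.95
tool_pos: [505.5, 81.5, 155.8]
tcp_rot: [3.141, -0.006, 0.123]
contact_force: [0.4, 0.2, -0.3]
grip_width: 91.8
finger_force: 0.0
```

>>> step_arm:
  series: "-1 -0.4 0 -0.4 0 0 0;-1 -0.7 0 -0.7 0 0 0;-1 -0.8 0 -0.7 0 0 0;-1 -0.8 0 -0.7 0 0 0;-1 -0.8 0 -0.7 0 0 0"

```text
time: 25.45
tool_pos: [440.4, 73.7, 207.9]
tcp_rot: [-3.142, 0.001, 0.123]
contact_force: [0.7, 0.0, 0.3]
grip_width: 92.0
finger_force: 0.0
```

```bash
python3 - <<'E'
from h import *
p=cam('wrist');save(p,'end.png');o=readout.get_obs();print(o['time'],o['tool_pos'].round(1),o['contact_force'].round(1),o['grip_width'])
c=cloud(p);hsv=cv2.cvtColor(p['frame'],cv2.COLOR_RGB2HSV)
m=np.hypot(c[...,0]-504,c[...,1]-81)<60
s=m&(c[...,2]>62)&(c[...,2]<115)&(hsv[...,0]>4)&(hsv[...,0]<22)&(hsv[...,1]>140)
n,l,st,ce=cv2.connectedComponentsWithStats(s.astype(np.uint8))
for i in range(1,n):
    if st[i,4]>40:
        q=c[l==i];t=q[q[:,2]>106.5];print('plate',st[i,4],q[:,2].max().round(1),np.median(t,0).round(1),cv2.minAreaRect(t[:,:2].astype(np.float32)))
t=cam('top');c=cloud(t);hs=cv2.cvtColor(t['frame'],cv2.COLOR_RGB2HSV)
m=(np.hypot(c[...,0]-612,c[...,1]+193)<40)&(hs[...,0]>12)&(hs[...,0]<40)&(hs[...,1]>90)&(c[...,2]>60);print('ring px',m.sum(),c[m].mean(0) if m.any() else '')
for k in('bearing','spool','socket'):
    d=models.pinpoint(t,k)[0];print(k,d['p'],d['position'],atz(t,*d['position'],0).round())
E
```

```text
25.5 [440.5  73.7 207.8] [ 0.5 -0.3 -0.5] 91.50452308919083
plate 293 111.0 [500.  107.4 108.6] ((499.9346008300781, 107.58991241455078), (21.3747501373291, 5.780068874359131), 8.291533470153809)
plate 293 110.5 [506.8  52.3 108.7] ((506.8059387207031, 52.00574493408203), (21.24160385131836, 5.785140514373779), 6.604550838470459)
ring px 217 [ 602.44861332 -190.300275     81.58228875]
bearing 0.7 [252.0, 140.0] [674. 175.   0.]
spool 0.73 [324.7, 142.9] [666.   9.   0.]
socket 0.64 [364.7, 246.7] [429. -78.   0.]
```

The pliers stand at their original height and position (plate tops at z 109), the ring is on the gearbox, and the bystanders have not moved.

```bash
python3 -c "
from plant import order;print(order.close_job())"
```

```text
the job is handed in; nothing more can be done
None
```

The snap ring is seated in the groove under the collar and the pliers are let go in their stand; the job was handed in at about 25.6 s, and it returned no verdict.

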